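# Pass a planter through the one-way hatch chute

### The job

Set the oblong concrete planter into the near end of the chute, lengthways and in front of the two sprung flaps, then push it along the chute through the flaps until it comes gently up against the springy buffer hidden under the hood and presses it in part of the way, never hard onto its end stop. Ease off slowly and leave the planter resting against the buffer with both flaps sprung shut behind it. Leave the other things on the bench where they are, and never press hard on the chute or the flaps.

Things in the scene. Friction and masses are not known exactly. Their poses are not given: they have to be found in the camera images.
- planter: Open-topped oblong concrete trough, 100 long (its x) x 56 wide (its y) x 66 high, walls 8 thick, floor 12 thick, about 0.5 kg (0.4 to 0.65). Loose, upright on the bench; either end may lead. Origin: centre of its underside, z up.
- chute: Fixed metal chute on the bench, open above. Origin: on the bench, mid-width, on the line of the shut flaps; x points the way through, away from the robot; z up. Floor 4 thick, x = -140 to 252. Walls up to z = 30, inner faces at y = +-31 (planter has 3 play each side), from x = -134 to -7 and 52 to 232; flared mouth plates out to x = -163, y = +-46. Tips above z = 30 clear walls and flaps.
- hood: Grey sheet-metal hood on the chute's far end, 142 long, 92 wide, 87 high, open towards the flaps. Origin: on the bench under the middle of its mouth, 106 beyond the flap line, axes as the chute's. The planter's front end goes in under it, its rear end stays outside. Within it, out of sight, stands the sprung rubber buffer that it carries (see hood_mouth).
- hood_mouth (a point): Middle of the hood's mouth, 45 above the bench. The buffer inside gives 1 N per mm over 6, then is rigid. Its place differs each time and is not reported: first touch with the planter's origin 94 to 134 past the flap line. Press it in 2 to 5 (2 to 5 N over friction). Eased off at about 10 mm/s the planter stays on it, held by friction (2 to 6 N); let go suddenly it may be thrown off.
- flap_left (a joint): Angle of the left (chute +y) flap, rad: 0 shut across the chute, opens only along chute +x, to 1.55; sprung shut. Steel leaf 39 long, 4 thick, 5 to 26 above the bench, upright hinge at chute y = 42 on the flap line. Both resist with up to 10 N at first, then drag on the planter's sides (1 to 2 N) until the planter's rear is some 38 past the flap line, then snaps shut.
- flap_right (a joint): The same for the right (-y) flap, hinged at the chute's y = -42.
- lane (a point): Point on the chute floor (4 above the bench), mid-width, 70 before the flap line: where the planter's origin goes when set in the near lane (10 either way along the lane will do).
- clay_pot: Round terracotta pot, 72 across at the rim, 70 high; a bystander. Origin: centre of its underside.
- wire_reel: Grey plastic reel, 68 across, 50 high, standing on its flange; a bystander. Origin: centre of its underside.
- bowl: White ceramic bowl, 120 across, 50 high; a bystander. Origin: centre of its underside.
- jar: Closed glass jar, 60 across, 85 high; a bystander. Origin: centre of its underside.
- brush: Hand brush lying on the bench; a bystander. Origin at its middle underneath.
- screwdriver: Screwdriver lying on the bench; a bystander. Origin at its middle underneath.

How it is judged:
On the way, in this order (a step that is already met when the one before it is completed fails the run):
1. the planter stands in the near lane of the chute, lengthways, in front of the shut flaps (z of planter in the frame of chute between 0.001 and 0.01 m and y of planter in the frame of chute between -0.006 and 0.006 m and x of planter in the frame of chute between -0.11 and -0.045 m and angle between the x axis of planter and the x axis of chute, either way round below 0.12 rad and value of joint each of flap_left, flap_right below 0.08 rad), for 0.2 s.
2. the planter, on the chute floor, holds both flaps open (z of planter in the frame of chute between 0.001 and 0.01 m and y of planter in the frame of chute between -0.006 and 0.006 m and x of planter in the frame of chute between -0.04 and 0.08 m and value of joint each of flap_left, flap_right above 0.6 rad), for 0.1 s.
3. the planter is through and presses on the buffer with more than 1.5 N (z of planter in the frame of chute between 0.001 and 0.01 m and y of planter in the frame of chute between -0.006 and 0.006 m and x of planter in the frame of chute above 0.09 m and contact force between planter and hood above 1.5 N), for 0.2 s.
At the end, for the whole second after the job is handed in: The planter stands level at rest on the chute floor beyond the flaps (its origin more than 90 mm past the flap line, within 6 mm of mid-chute), still resting against the buffer (with more than 0.3 N), and both flaps are shut behind it (under 0.08 rad) (z of planter in the frame of chute between 0.001 and 0.01 m and y of planter in the frame of chute between -0.006 and 0.006 m and x of planter in the frame of chute above 0.09 m and contact force between planter and hood above 0.3 N and value of joint each of flap_left, flap_right below 0.08 rad and angle between planter's own z axis and vertical below 0.08 rad and linear speed of planter below 0.01 m/s); the robot touches nothing.
It fails at once if the planter is driven hard onto the buffer (over 9 N; its end stop lies at 6 N) (contact force between planter and hood above 9 N).
It fails at once if the robot presses on the chute, flaps or hood with more than 20 N (contact force between any of the fingers, the arm and chute above 20 N).
It fails at once if the planter is tipped over (angle between planter's own z axis and vertical above 0.6 rad).
It fails at once if another thing on the bench (pot, reel, bowl, jar, brush or screwdriver) is moved more than 30 mm (distance of any of clay_pot, wire_reel, bowl, jar, brush, screwdriver from where it was at the start of the episode above 0.03 m).
It also fails if it takes over 72 s, if anything falls off the work surface, if the arm or the gripper's body presses on something with over 40 N, if the wrist force passes 120 N, or if a joint passes its speed limit or range.

### The arm

A 6-joint arm with a two-finger parallel gripper is mounted at the origin on the work surface. World frame = base frame: x ahead of the robot, y to its left, z up, the work surface at z = 0. Lengths are in m, angles in rad, forces in N, time in s.
With the tool pointing down it reaches from about 0.35 to 0.875 m from the base axis. Payload 4.2 kg.
Tool frame: the origin (TCP) lies on the front face of the gripper's body, between the roots of the fingers; the fingertips stand 73 mm ahead of it and the grasp point (between the pads) lies arm.grasp_offset ahead of it (arm.grasp_offset is the distance from the TCP to the grasp point, in m); z points along the fingers, y is the line along which they close (so a half turn about z gives the same grasp; the last joint's range is limited). The gripper opens to 85 mm and grips with 20 to 120 N. Pads are 22 mm wide; open, the fingers measure 114 mm over their backs; the gripper's body (76 mm by 85 mm) begins 54 mm behind the grasp point. The pads swing forward as they close: fully open they stand 13 mm farther back than shut.
Start: joints at [-1.015, 0.385, 0.008, 0, -1.194, -0.259], TCP at [0.183, -0.598, 0.304] pointing down, gripper open.
Joint ranges: [-3.14, 3.14], [-1.21, 2.06], [-1.07, 1.41], [-3.16, 2.05], [-2.99, -0.16], [-3.1, 3.1]. Speed limits (rad/s): [2.79, 2.79, 3.14, 3.14, 3.14, 3.14].

### API

Orientations are given as a 3x3 rotation matrix whose columns are the frame's x, y, z axes.
In Python, from cell import arm gives the robot as it stands. The module is installed in compiled form; this text tells all that it offers.
- The arm moves only by the tool send_rows, never from a script. Its argument "moves" is a list that holds one entry, the list of rows, each a list of 6 numbers: the shift along the world's x, y, z scaled (see below), then the turn, a rotation vector about the world's x, y, z scaled (see below). A call has 1 to 8 rows; each row shifts and turns the commanded pose from where the row before left it; what a row does not reach is not made up. The controller multiplies each number of a shift by 200 mm and each number of a turn by 90 degrees. A row lasts 1/12 s, in which the tool goes at most 41.7 mm and 7.16 degrees, less where a joint would pass 70% of its speed; a pose out of reach is approached as far as the arm can. A call with a number of a shift or a turn outside -1 to 1 is refused whole. A call with a gripper value outside its range is refused whole. "fingers" is the gripper's target within -1 to 1 (fully open at 1, half-way at 0, shut at -1), set as the call begins (left out, the last holds). The fingers move at their own pace and stop on an object; the grip force is fixed at half the most. Time passes only in rows, so rows that do not move let the fingers close. It gives the time, the measured TCP pose, the force, the opening and the grip force at its end, in the units of the state.
- arm.get_obs(): the state, without advancing time (a new reading comes with each control period).
- arm.camera(name): name is "scene" or "side" or "wrist"; returns a dict with "image" (384x512x3 uint8, blue, green, red), "range_z" (384x512 float32, m along the optical axis (not along the pixel's ray), 0 where there is no reading), "fx", "fy", "cx", "cy" (pixels), "D" ([k1, k2, p1, p2, k3] as OpenCV has them; the pictures are not rectified), "rvec" (rotation vector, rad) and "tvec" (3), from world to camera coordinates, as OpenCV has them. Camera axes: x right, y down, z forward; pixel columns grow to the right and rows downward; lengths in m; the calibration is good to about 2 mm. A picture is of the moment at which its call begins.
- arm.finish_job(): hands the job in; it is judged then, once.
The state is a dict: "time": time; "qpos": joint angles; "joint_vel": joint speeds; "joint_torque": joint torques, N m; "eef_pos": TCP position; "ee_rot": TCP orientation; "wrist_force": force on the tool from outside, world axes, zero at the start; "moment": the same for the moment, N m; "finger_gap": finger opening in m; "gripper_force": force on a finger pad.
Only numpy, scipy, OpenCV 4.12 (cv2) and the standard library are available. Lean on these libraries where they do the work, as an engineer would, in place of code of your own. Each camera call takes 0.05 s, during which the arm holds its last target. There are 200 camera calls.

## Working session

There is one attempt and no reset: what is moved stays moved. The work goes in short steps, Python scripts to look and compute and a tool call to move; the robot and the scene stay as the last step left them, time stands still between calls to the robot, and variables do not carry over. Pictures are saved under pics/ and viewed, at most 10 in all, crops included, and the job is handed in when it is done.

Besides the shell and the picture viewer there is one more tool, called after ">>>" by a JSON object that holds its "api" and its "payload". send_rows: Moves the arm, as the interface text tells. Shifts and turns lie within -1 to 1; 1 stands for 200 mm of shift or 90 degrees of turn. Its arguments: {"type":"object","properties":{"moves":{"type":"array","items":{"type":"array","items":{"type":"array","items":{"type":"number","minimum":-1,"maximum":1}}}},"fingers":{"type":"number"}},"required":["moves"]}

```bash
mkdir -p pics
cat > h.py <<'E'
import numpy as np, cv2
from cell import arm
def cloud(c):
    h,w=c["range_z"].shape
    K=np.array([[c["fx"],0,c["cx"]],[0,c["fy"],c["cy"]],[0,0,1.]])
    u,v=np.meshgrid(np.arange(w),np.arange(h))
    p=cv2.undistortPoints(np.stack([u,v],-1).reshape(-1,1,2).astype(np.float64),K,np.array(c["D"],float)).reshape(h,w,2)
    z=c["range_z"].astype(float)
    P=np.dstack([p[...,0]*z,p[...,1]*z,z])
    R=cv2.Rodrigues(np.array(c["rvec"],float))[0]
    W=(P-np.array(c["tvec"],float).reshape(3))@R
    W[z<=0]=np.nan
    return W
E
python3 - <<'E'
from h import *
o=arm.get_obs(); print({k:np.round(v,3).tolist() for k,v in o.items()}); print(arm.grasp_offset)
a=[]
for n in("scene","side"):
    c=arm.camera(n); a.append(c["image"]); np.savez(n+".npz",W=cloud(c),im=c["image"])
    cv2.imwrite(f"pics/{n}0.png",c["image"])
    R=cv2.Rodrigues(np.array(c["rvec"],float))[0]; print(n,-R.T@np.array(c["tvec"]).reshape(3),R[2])
E
```

```text
{'time': 0.0, 'qpos': [-1.015, 0.386, 0.007, -0.0, -1.194, -0.259], 'joint_vel': [-0.001, -0.001, -0.0, 0.0, 0.001, 0.001], 'joint_torque': [-0.001, -39.229, 18.84, 4.186, -0.005, -0.0], 'eef_pos': [0.183, -0.597, 0.303], 'ee_rot': [[-0.956, -0.292, -0.001], [-0.292, 0.956, 0.002], [0.0, 0.002, -1.0]], 'wrist_force': [0.295, -0.65, 0.535], 'moment': [-0.014, -0.017, 0.021], 'gripper_force': 0.0, 'finger_gap': 0.085}
0.0539
scene [1.12984167 0.64308459 1.10757248] [-0.45738712 -0.47434164 -0.75219481]
side [0.20938977 0.79139282 0.5995298 ] [ 0.30312595 -0.78814708 -0.53566673]
```

View pics/scene0.png

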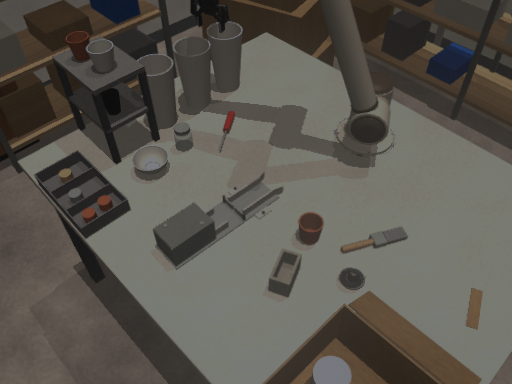

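View pics/side0.png

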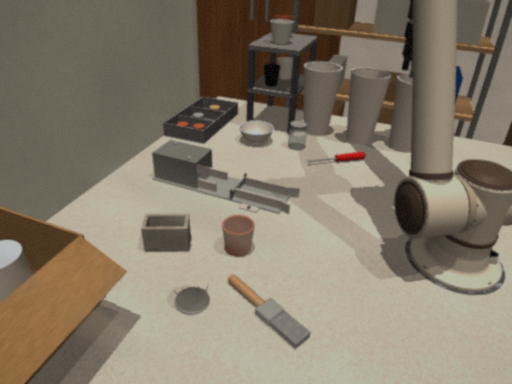

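The scene view shows the planter at about (286,272), the pot at (311,228), the hood at (185,233) and the chute running from it to its mouth at (280,190). The side view has the planter at (167,233) and the hood at (183,162). Next I'll measure them.

Run:
```python
from h import *
pts={}
for n in("scene","side"):
    d=np.load(n+".npz");W=d["W"]
    X,Y,Z=np.moveaxis(W,2,0)
    bench=(np.abs(Z)<.012)&(X>.3)&(X<.8)&(abs(Y)<.4)
    print(n,"bench z",np.nanmedian(Z[bench]),np.nanstd(Z[bench]))
    m=((Z>.018)&(Z<.12)&(X>.2)&(X<1.0)&(abs(Y)<.6)).astype(np.uint8)
    k,l,s,_=cv2.connectedComponentsWithStats(m)
    for i in range(1,k):
        if s[i,4]<40: continue
        P=W[l==i]; print(n,s[i].tolist(),"min",P.min(0).round(3),"max",P.max(0).round(3),"med",np.median(P,0).round(3))
    pts[n]=W.reshape(-1,3)
A=np.vstack(list(pts.values()))
# top-down map 
im=np.zeros((600,800),np.float32)
s=1000
ok=np.isfinite(A).all(1)&(A[:,2]>-.01)&(A[:,2]<.12); A=A[ok]
u=((A[:,1]+.4)*s).astype(int); v=((A[:,0]-.3)*s).astype(int)
g=(u>=0)&(u<800)&(v>=0)&(v<600)
np.maximum.at(im,(v[g],u[g]),A[g,2]+.01)
im=cv2.dilate(im,np.ones((3,3)))
cv2.imwrite("pics/top.png",cv2.applyColorMap((np.clip(im/.11,0,1)*255).astype(np.uint8),cv2.COLORMAP_JET))
```

```text
scene bench z 0.00015810041053517166 0.0028561899479765283
scene [181, 75, 30, 31, 571] min [ 0.255 -0.583  0.018] max [ 0.355 -0.501  0.119] med [ 0.327 -0.519  0.073]
scene [146, 96, 31, 42, 668] min [ 0.419 -0.543  0.018] max [ 0.553 -0.484  0.12 ] med [ 0.489 -0.511  0.072]
scene [223, 111, 12, 21, 114] min [ 0.258 -0.408  0.018] max [ 0.354 -0.338  0.03 ] med [ 0.307 -0.372  0.023]
scene [174, 122, 19, 27, 404] min [ 0.463 -0.425  0.018] max [ 0.522 -0.365  0.09 ] med [ 0.498 -0.383  0.061]
scene [105, 135, 15, 26, 197] min [ 0.689 -0.512  0.018] max [ 0.712 -0.48   0.12 ] med [ 0.703 -0.489  0.071]
scene [131, 145, 38, 29, 583] min [ 0.573 -0.448  0.018] max [ 0.692 -0.326  0.057] med [ 0.625 -0.415  0.037]
scene [34, 150, 95, 85, 2486] min [ 0.783 -0.594  0.018] max [ 0.947 -0.282  0.057] med [ 0.869 -0.407  0.034]
scene [223, 171, 61, 48, 404] min [ 0.396 -0.112  0.018] max [ 0.567 -0.009  0.034] med [ 0.5   -0.04   0.026]
scene [153, 203, 76, 60, 2319] min [ 0.611 -0.12   0.018] max [ 0.812 -0.017  0.094] med [ 0.745 -0.047  0.084]
scene [299, 212, 25, 30, 551] min [0.431 0.
[... 1303 characters left out ...]
117] min [ 0.264 -0.408  0.018] max [ 0.346 -0.339  0.028] med [ 0.304 -0.37   0.023]
side [230, 174, 70, 35, 572] min [ 0.399 -0.111  0.018] max [ 0.566 -0.01   0.032] med [ 0.485 -0.047  0.025]
side [141, 213, 49, 34, 1520] min [0.567 0.162 0.018] max [0.681 0.255 0.069] med [0.621 0.22  0.052]
side [222, 215, 33, 37, 969] min [0.434 0.125 0.018] max [0.506 0.198 0.071] med [0.469 0.165 0.052]
side [0, 226, 62, 77, 1672] min [0.713 0.413 0.019] max [0.892 0.527 0.12 ] med [0.767 0.416 0.097]
side [231, 274, 75, 63, 751] min [0.267 0.256 0.018] max [0.442 0.356 0.023] med [0.338 0.314 0.019]
side [175, 286, 31, 15, 165] min [0.459 0.332 0.018] max [0.507 0.372 0.051] med [0.484 0.351 0.035]
```

View pics/top.png

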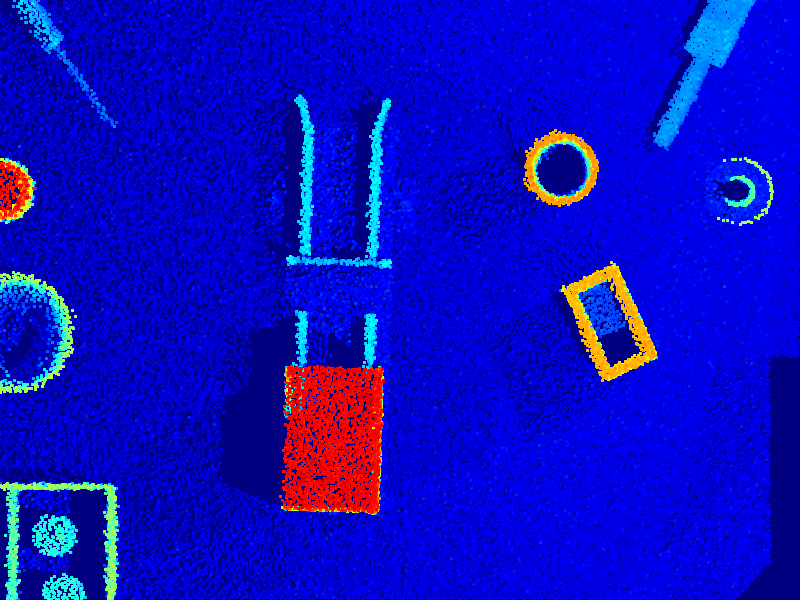

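The top map shows the planter tilted at about (610,322), the chute with its flap line at row ~262, and the hood mouth at row ~367. I'll fit them exactly.

Run:
```python
from h import *
W={n:np.load(n+".npz")["W"].reshape(-1,3) for n in("scene","side")}
W["both"]=np.vstack(list(W.values()))
def sel(A,x0,x1,y0,y1,z0,z1):
    return A[(A[:,0]>x0)&(A[:,0]<x1)&(A[:,1]>y0)&(A[:,1]<y1)&(A[:,2]>z0)&(A[:,2]<z1)]
for n,A in W.items():
    P=sel(A,.54,.7,.14,.28,.06,.075)
    (c,s,a)=cv2.minAreaRect((P[:,:2]*1000).astype(np.float32)); print(n,"planter",np.round(c,1),np.round(s,1),round(a,2),len(P),np.median(P[:,2]))
    P=sel(A,.64,.84,-.14,0,.08,.1)
    (c,s,a)=cv2.minAreaRect((P[:,:2]*1000).astype(np.float32)); print(n,"hood",np.round(c,1),np.round(s,1),round(a,2),np.median(P[:,2]))
    for y0,y1 in((-.105,-.075),(-.04,-.01)):
      for x0,x1 in((.435,.55),(.62,.66)):
        P=sel(A,x0,x1,y0,y1,.02,.036)
        f=np.polyfit(P[:,0]-.55,P[:,1],1); r=P[:,1]-np.polyval(f,P[:,0]-.55); print(n,"wall",x0,np.round(f,4),r.std().round(4),len(P),P[:,2].max().round(3))
    P=sel(A,.552,.572,-.1,-.022,.015,.032); print(n,"flap",P.mean(0).round(4),len(P),np.polyfit(P[:,1],P[:,0],1).round(3))
```

```text
scene planter [621.5 210.5] [105.4  56.5] 24.92 336 0.0650685829142455
scene hood [738.6 -67.9] [ 98.4 144.8] 87.33 0.08621846541364846
scene wall 0.435 [-0.0328 -0.0941] 0.0027 114 0.034
scene wall 0.62 [-0.0674 -0.0914] 0.0022 24 0.032
scene wall 0.435 [-0.0346 -0.0262] 0.0025 117 0.033
scene wall 0.62 [-0.0599 -0.0232] 0.0027 50 0.034
scene flap [ 0.5607 -0.0584  0.0228] 59 [0.006 0.561]
side planter [624.2 208.5] [101.4  59.8] 23.82 504 0.06579845807692286
side hood [739.2 -68. ] [ 96.3 143.5] 88.44 0.08602423824037898
side wall 0.435 [-0.0296 -0.0949] 0.0024 157 0.032
side wall 0.62 [ 0.0107 -0.099 ] 0.0023 49 0.031
side wall 0.435 [-0.0316 -0.027 ] 0.0023 170 0.031
side wall 0.62 [-0.0456 -0.026 ] 0.0023 51 0.031
side flap [ 0.5596 -0.0577  0.0216] 58 [-0.032  0.558]
both planter [622.4 208.4] [105.4  61.2] 24.92 840 0.0655577569224563
both hood [738.6 -67.9] [ 98.5 144.7] 87.4 0.0861179927976219
both wall 0.435 [-0.031  -0.0945] 0.0026 271 0.034
both wall 0.62 [-0.0206 -0.0958] 0.0024 73 0.032
both wall 0.435 [-0.0324 -0.0266] 0.0024 287 0.033
both wall 0.62 [-0.0537 -0.0245] 0.0026 101 0.034
both flap [ 0.5601 -0.0581  0.0222] 117 [-0.014  0.559]
```

>>> {"api": "send_rows", "payload": {"moves": [[[0.09,0.167,-0.01,0,0,0.0034],[0.09,0.167,-0.01,0,0,0.0034],[0.09,0.167,-0.01,0,0,0.0034],[0.09,0.167,-0.01,0,0,0.0034],[0.09,0.167,-0.01,0,0,0.0034],[0.09,0.167,-0.01,0,0,0.0034],[0.09,0.167,-0.01,0,0,0.0034],[0.09,0.167,-0.01,0,0,0.0034]]], "fingers": 1}}

```text
time: 0.77
eef_pos: [0.327, -0.3286, 0.2876]
ee_rot: [[-0.943, -0.333, -0.0], [-0.333, 0.943, 0.0], [0.0, 0.0, -1.0]]
wrist_force: [1.3, -0.3, 0.3]
finger_gap: 0.0854
gripper_force: 0.0
```

>>> {"api": "send_rows", "payload": {"moves": [[[0.09,0.167,-0.01,0,0,0.0034],[0.09,0.167,-0.01,0,0,0.0034],[0.09,0.167,-0.01,0,0,0.0034],[0.09,0.167,-0.01,0,0,0.0034],[0.09,0.167,-0.01,0,0,0.0034],[0.09,0.167,-0.01,0,0,0.0034],[0.09,0.167,-0.01,0,0,0.0034],[0.09,0.167,-0.01,0,0,0.0034]]]}}

```text
time: 1.43
eef_pos: [0.471, -0.0613, 0.2717]
ee_rot: [[-0.928, -0.374, -0.0], [-0.374, 0.928, 0.0], [0.0, 0.0, -1.0]]
wrist_force: [1.3, -0.9, 0.3]
finger_gap: 0.0855
gripper_force: 0.0
```

>>> {"api": "send_rows", "payload": {"moves": [[[0.09,0.167,-0.01,0,0,0.0034],[0.09,0.167,-0.01,0,0,0.0034],[0.09,0.167,-0.01,0,0,0.0034],[0.09,0.167,-0.01,0,0,0.0034],[0.09,0.167,-0.01,0,0,0.0034],[0.09,0.167,-0.01,0,0,0.0034],[0.09,0.167,-0.01,0,0,0.0034],[0,0,0,0,0,0]]]}}

```text
time: 2.1
eef_pos: [0.5991, 0.1756, 0.2559]
ee_rot: [[-0.911, -0.412, 0.0], [-0.412, 0.911, 0.0], [-0.0, -0.0, -1.0]]
wrist_force: [0.7, -0.3, 0.5]
finger_gap: 0.0853
gripper_force: 0.0
```

>>> {"api": "send_rows", "payload": {"moves": [[[0.065,0.145,0,0,0,0],[0,0,0,0,0,0],[0,0,0,0,0,0]]]}}

```text
time: 2.35
eef_pos: [0.6098, 0.2005, 0.2567]
ee_rot: [[-0.913, -0.409, -0.002], [-0.409, 0.913, -0.001], [0.002, 0.0, -1.0]]
wrist_force: [0.1, -0.3, 0.3]
finger_gap: 0.0856
gripper_force: 0.0
```

Run:
```python
from h import *
print(arm.get_obs()["eef_pos"])
c=arm.camera("wrist");W=cloud(c);cv2.imwrite("pics/w0.png",c["image"])
A=W.reshape(-1,3);
P=A[(A[:,0]>.54)&(A[:,0]<.7)&(A[:,1]>.12)&(A[:,1]<.29)&(A[:,2]>.058)&(A[:,2]<.075)]
print(len(P),P.min(0),P.max(0),np.median(P[:,2]),cv2.minAreaRect((P[:,:2]*1000).astype(np.float32)))
```

```text
[0.60978261 0.20052433 0.25670175]
3083 [0.56635754 0.16200979 0.05802031] [0.68063926 0.25397549 0.06703027] 0.06477871837244231 ((623.319091796875, 208.24964904785156), (101.00767517089844, 56.2521858215332), 24.854230880737305)
```

View pics/w0.png

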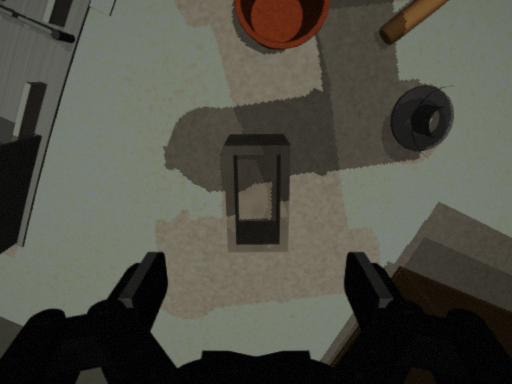

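The wrist view shows the planter at (258,195), centred between the fingers and clear of the pot. Its rectangle fits at 101x56, so I'll descend and grip.

>>> {"api": "send_rows", "payload": {"moves": [[[0.013,0.013,-0.13,0,0,0],[0,0,-0.13,0,0,0],[0,0,-0.13,0,0,0],[0,0,-0.13,0,0,0],[0,0,-0.13,0,0,0],[0,0,-0.13,0,0,0],[0,0,0,0,0,0],[0,0,0,0,0,0]]]}}

```text
time: 3.07
eef_pos: [0.6117, 0.2009, 0.1011]
ee_rot: [[-0.913, -0.407, -0.003], [-0.407, 0.913, -0.002], [0.003, -0.001, -1.0]]
wrist_force: [-0.2, -0.1, 1.4]
finger_gap: 0.0857
gripper_force: 0.0
```

>>> {"api": "send_rows", "payload": {"moves": [[[0,0,0,0,0,0],[0,0,0,0,0,0],[0,0,0,0,0,0],[0,0,0,0,0,0],[0,0,0,0,0,0],[0,0,0,0,0,0],[0,0,0,0,0,0],[0,0,0,0,0,0]]], "fingers": -1}}

```text
time: 3.73
eef_pos: [0.6135, 0.2029, 0.1047]
ee_rot: [[-0.913, -0.408, 0.004], [-0.408, 0.913, 0.002], [-0.005, 0.0, -1.0]]
wrist_force: [-1.3, 1.2, 5.8]
finger_gap: 0.0547
gripper_force: 66.7
```

>>> {"api": "send_rows", "payload": {"moves": [[[0,0,0.05,0,0,0],[0,0,0.1,0,0,0],[0,0,0.1,0,0,0],[0,0,0.1,0,0,0],[0,0,0.1,0,0,0],[0,0,0,0,0,0]]]}}

```text
time: 4.23
eef_pos: [0.6136, 0.2026, 0.196]
ee_rot: [[-0.913, -0.408, 0.006], [-0.408, 0.913, 0.003], [-0.007, 0.0, -1.0]]
wrist_force: [1.4, 0.4, -4.4]
finger_gap: 0.0552
gripper_force: 65.5
```

>>> {"api": "send_rows", "payload": {"moves": [[[-0.067,-0.13,0,0,0,-0.029],[-0.067,-0.13,0,0,0,-0.029],[-0.067,-0.13,0,0,0,-0.029],[-0.067,-0.13,0,0,0,-0.029],[-0.067,-0.13,0,0,0,-0.029],[-0.067,-0.13,0,0,0,-0.029],[-0.067,-0.13,0,0,0,-0.029],[-0.067,-0.13,0,0,0,-0.029]]]}}

```text
time: 4.9
eef_pos: [0.5029, -0.0073, 0.1903]
ee_rot: [[-0.999, -0.052, -0.004], [-0.052, 0.999, -0.0], [0.004, 0.0, -1.0]]
wrist_force: [1.0, -1.2, -6.6]
finger_gap: 0.0549
gripper_force: 65.6
```

>>> {"api": "send_rows", "payload": {"moves": [[[-0.067,-0.13,0,0,0,-0.029],[-0.067,-0.13,0,0,0,-0.029],[0,0,0,0,0,0],[0,0,0,0,0,0],[0,0,0,0,0,0]]]}}

```text
time: 5.32
eef_pos: [0.4779, -0.058, 0.1912]
ee_rot: [[-0.999, 0.037, -0.001], [0.037, 0.999, 0.0], [0.001, 0.0, -1.0]]
wrist_force: [-0.4, 0.3, -6.4]
finger_gap: 0.0552
gripper_force: 66.1
```

Run:
```python
from h import *
o=arm.get_obs();print(o["eef_pos"],o["wrist_force"],np.degrees(np.arctan2(o["ee_rot"][1][1],o["ee_rot"][0][1])))
ims=[]
for n in("scene","side"):
    c=arm.camera(n);A=cloud(c).reshape(-1,3);ims.append(c["image"])
    np.savez(n+"2.npz",W=A)
    # planter rim
    P=A[(A[:,0]>.40)&(A[:,0]<.58)&(A[:,1]>-.14)&(A[:,1]<.02)&(A[:,2]>.138)&(A[:,2]<.175)]
    print(n,len(P),np.percentile(P,[2,98],axis=0).round(4))
    h,e=np.histogram(P[:,2],12);print(h,e.round(3))
cv2.imwrite("pics/b1.png",np.vstack([ims[0][120:320,130:430],ims[1][100:300,100:400]]))
c=arm.camera("wrist");A=cloud(c).reshape(-1,3);cv2.imwrite("pics/w1.png",c["image"]);np.savez("w2.npz",W=A)
P=A[(A[:,0]>.40)&(A[:,0]<.6)&(A[:,1]>-.16)&(A[:,1]<.04)&(A[:,2]>.14)&(A[:,2]<.17)]
print(len(P));print(np.percentile(P,[1,50,99],axis=0).round(4),cv2.minAreaRect((P[:,:2]*1000).astype(np.float32)))
for y0,y1 in((-.11,-.08),(-.045,-.015)):
    Q=A[(A[:,0]>.5)&(A[:,0]<.555)&(A[:,1]>y0)&(A[:,1]<y1)&(A[:,2]>.024)&(A[:,2]<.036)]
    print(len(Q), Q.mean(0) if len(Q) else 0, np.polyfit(Q[:,0]-.55,Q[:,1],1) if len(Q)>9 else 0)
```

```text
[ 0.47789663 -0.05802723  0.19118696] [-0.42168011  0.30578214 -6.40850296] 87.89822316936333
scene 380 [[ 0.4644 -0.0966  0.1387]
 [ 0.5384 -0.0022  0.1742]]
[35 47 32 66 87 37 14  6 10 12 11 23] [0.138 0.141 0.144 0.147 0.151 0.154 0.157 0.16  0.163 0.166 0.169 0.172
 0.175]
side 550 [[ 0.4391 -0.0911  0.1385]
 [ 0.5379  0.0009  0.174 ]]
[ 66  72  62  83 154  22  12   9   8  10  18  34] [0.138 0.141 0.144 0.147 0.15  0.153 0.157 0.16  0.163 0.166 0.169 0.172
 0.175]
14103
[[ 0.439  -0.1035  0.1406]
 [ 0.4664 -0.0565  0.1518]
 [ 0.5105 -0.0096  0.1695]] ((474.9935302734375, -58.39125061035156), (94.63734436035156, 92.299072265625), 45.78689193725586)
0 0 0
0 0 0
```

View pics/w1.png

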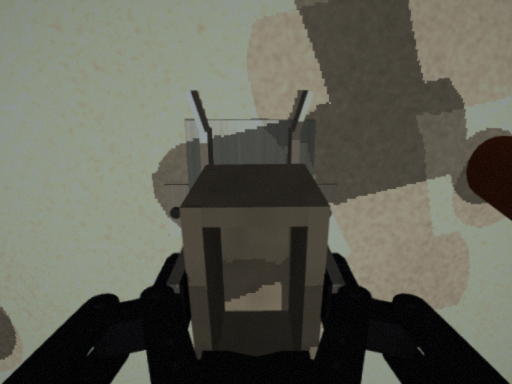

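View pics/b1.png

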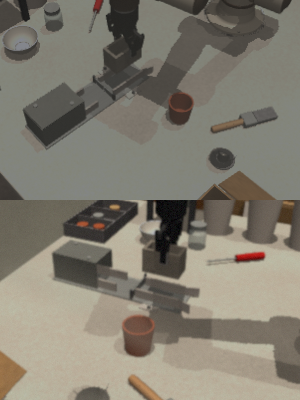

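The wrist view shows the planter level in the grip at columns 185–330, with the chute mouth walls at columns ~210 and ~292. The composite shows the planter over the near lane. I'll measure the offset using the wrist view alone.

Run:
```python
from h import *
A=np.load("w2.npz")["W"]
B=A[np.isfinite(A).all(1)]
for y0,y1 in((-.11,-.075),(-.045,-.01)):
    Q=B[(B[:,0]>.425)&(B[:,0]<.46)&(B[:,1]>y0)&(B[:,1]<y1)&(B[:,2]>.024)&(B[:,2]<.036)]
    print("wall",len(Q),Q.mean(0).round(4) if len(Q) else 0)
Q=B[(B[:,0]>.39)&(B[:,0]<.42)&(B[:,1]>-.12)&(B[:,1]<0)&(B[:,2]>.012)&(B[:,2]<.036)]
for s in(Q[:,1]<-.058,Q[:,1]>-.058): print("flare",s.sum(),Q[s].mean(0).round(4))
b=B[(B[:,0]>.3)&(B[:,0]<.4)&(abs(B[:,2])<.01)];print("bench",b[:,2].mean())
P=B[(B[:,0]>.41)&(B[:,0]<.56)&(B[:,1]>-.12)&(B[:,1]<.0)&(B[:,2]>.145)&(B[:,2]<.158)]
for x in np.arange(.43,.54,.01):
    r=P[(P[:,0]>x)&(P[:,0]<x+.01)]
    if len(r)>20: print(round(x,2),len(r),np.percentile(r[:,1],[2,98]).round(4),np.median(r[:,2]).round(4))
r=P[abs(P[:,1]+.059)<.02]; print(np.percentile(r[:,0],[1,99]).round(4))
```

```text
wall 347 [ 0.4396 -0.0941  0.0286]
wall 329 [ 0.4395 -0.026   0.0287]
flare 310 [ 0.4091 -0.0989  0.0255]
flare 246 [ 0.4103 -0.0193  0.0257]
bench -0.0011719654895695425
0.43 864 [-0.0833 -0.0332] 0.1491
0.44 3276 [-0.0833 -0.0291] 0.1518
0.45 1066 [-0.0841 -0.0288] 0.1517
0.46 1514 [-0.0901 -0.0231] 0.1517
0.47 1335 [-0.097  -0.0165] 0.1517
0.48 942 [-0.0848 -0.0293] 0.1517
0.49 771 [-0.085  -0.0296] 0.1516
0.5 655 [-0.0852 -0.03  ] 0.1515
0.51 110 [-0.085  -0.0307] 0.1513
[0.439  0.5065]
```

>>> {"api": "send_rows", "payload": {"moves": [[[0.005,-0.012,-0.08,0,0,0],[0,0,-0.08,0,0,0],[0,0,-0.08,0,0,0],[0,0,0,0,0,0],[0,0,0,0,0,0]]]}}

```text
time: 5.88
eef_pos: [0.4793, -0.0598, 0.1433]
ee_rot: [[-0.999, 0.035, -0.002], [0.035, 0.999, -0.001], [0.002, -0.001, -1.0]]
wrist_force: [1.1, 1.0, -7.0]
finger_gap: 0.0555
gripper_force: 66.0
```

>>> {"api": "send_rows", "payload": {"moves": [[[0,0,-0.02,0,0,0],[0,0,-0.02,0,0,0],[0,0,-0.02,0,0,0],[0,0,0,0,0,0]]]}}

```text
time: 6.22
eef_pos: [0.4791, -0.0602, 0.1315]
ee_rot: [[-0.999, 0.036, -0.001], [0.036, 0.999, 0.0], [0.001, -0.0, -1.0]]
wrist_force: [-0.7, -0.2, -6.0]
finger_gap: 0.055
gripper_force: 66.2
```

Already 4 mm below the wall tops with no contact. Continuing down.

>>> {"api": "send_rows", "payload": {"moves": [[[0,0,-0.025,0,0,0],[0,0,-0.025,0,0,0],[0,0,-0.025,0,0,0],[0,0,0,0,0,0],[0,0,0,0,0,0]]]}}

```text
time: 6.63
eef_pos: [0.4791, -0.0603, 0.1164]
ee_rot: [[-0.999, 0.036, -0.001], [0.036, 0.999, -0.0], [0.001, -0.0, -1.0]]
wrist_force: [0.5, 0.5, -5.9]
finger_gap: 0.0554
gripper_force: 66.2
```

>>> {"api": "send_rows", "payload": {"moves": [[[0,0,-0.015,0,0,0],[0,0,-0.015,0,0,0],[0,0,0,0,0,0],[0,0,0,0,0,0]]]}}

```text
time: 6.97
eef_pos: [0.4793, -0.0603, 0.1107]
ee_rot: [[-0.999, 0.036, -0.001], [0.036, 0.999, -0.0], [0.001, -0.0, -1.0]]
wrist_force: [-0.5, 0.6, -6.5]
finger_gap: 0.0549
gripper_force: 66.2
```

>>> {"api": "send_rows", "payload": {"moves": [[[0,0,-0.01,0,0,0],[0,0,0,0,0,0],[0,0,0,0,0,0]]]}}

```text
time: 7.22
eef_pos: [0.4795, -0.0602, 0.109]
ee_rot: [[-0.999, 0.036, 0.0], [0.036, 0.999, 0.0], [-0.0, 0.0, -1.0]]
wrist_force: [-0.4, -0.5, -5.8]
finger_gap: 0.0554
gripper_force: 66.3
```

>>> {"api": "send_rows", "payload": {"moves": [[[0,0,-0.006,0,0,0],[0,0,0,0,0,0],[0,0,0,0,0,0]]]}}

```text
time: 7.47
eef_pos: [0.4793, -0.0603, 0.1086]
ee_rot: [[-0.999, 0.036, 0.0], [0.036, 0.999, -0.0], [-0.0, -0.0, -1.0]]
wrist_force: [-4.0, 1.1, 5.3]
finger_gap: 0.0551
gripper_force: 67.4
```

>>> {"api": "send_rows", "payload": {"moves": [[[0,0,0.004,0,0,0],[0,0,0,0,0,0],[0,0,0,0,0,0],[0,0,0,0,0,0]]]}}

```text
time: 7.8
eef_pos: [0.4795, -0.0602, 0.1087]
ee_rot: [[-0.999, 0.036, 0.0], [0.036, 0.999, 0.0], [-0.0, 0.0, -1.0]]
wrist_force: [-2.9, 0.6, 1.7]
finger_gap: 0.0553
gripper_force: 66.9
```

>>> {"api": "send_rows", "payload": {"moves": [[[0.02,-0.0007,0,0,0,0],[0.02,-0.0007,0,0,0,0],[0.02,-0.0007,0,0,0,0],[0.02,-0.0007,0,0,0,0],[0,0,0,0,0,0]]]}}

```text
time: 8.22
eef_pos: [0.4953, -0.0611, 0.1087]
ee_rot: [[-0.999, 0.036, -0.001], [0.036, 0.999, -0.0], [0.001, -0.0, -1.0]]
wrist_force: [-3.9, -0.7, 3.0]
finger_gap: 0.0553
gripper_force: 67.2
```

>>> {"api": "send_rows", "payload": {"moves": [[[0.02,-0.0007,0,0,0,0],[0.02,-0.0007,0,0,0,0],[0.02,-0.0007,0,0,0,0],[0.02,-0.0007,0,0,0,0],[0.02,-0.0007,0,0,0,0]]]}}

```text
time: 8.63
eef_pos: [0.5088, -0.0625, 0.1092]
ee_rot: [[-0.999, 0.037, -0.017], [0.037, 0.999, -0.002], [0.017, -0.003, -1.0]]
wrist_force: [-22.7, 1.2, 26.6]
finger_gap: 0.0548
gripper_force: 70.1
```

>>> {"api": "send_rows", "payload": {"moves": [[[0.01,-0.0003,0.006,0,0,0],[0.015,-0.0005,0.004,0,0,0],[0,0,0,0,0,0]]]}}

```text
time: 8.88
eef_pos: [0.517, -0.0623, 0.1093]
ee_rot: [[-0.999, 0.037, -0.009], [0.037, 0.999, -0.001], [0.009, -0.001, -1.0]]
wrist_force: [-8.7, -0.4, 1.8]
finger_gap: 0.0547
gripper_force: 66.9
```

>>> {"api": "send_rows", "payload": {"moves": [[[0.02,-0.0007,0,0,0,0],[0.02,-0.0007,0,0,0,0],[0.02,-0.0007,0,0,0,0],[0.02,-0.0007,0,0,0,0],[0.02,-0.0007,0,0,0,0]]]}}

```text
time: 9.3
eef_pos: [0.5376, -0.0629, 0.1093]
ee_rot: [[-0.999, 0.037, -0.008], [0.037, 0.999, -0.001], [0.008, -0.001, -1.0]]
wrist_force: [-7.0, 0.2, 1.1]
finger_gap: 0.0552
gripper_force: 67.1
```

>>> {"api": "send_rows", "payload": {"moves": [[[0.02,-0.0007,0,0,0,0],[0.02,-0.0007,0,0,0,0],[0.02,-0.0007,0,0,0,0],[0.02,-0.0007,0,0,0,0],[0.02,-0.0007,0,0,0,0],[0.02,-0.0007,0,0,0,0]]]}}

```text
time: 9.8
eef_pos: [0.5647, -0.0632, 0.11]
ee_rot: [[-0.999, 0.036, -0.001], [0.036, 0.999, 0.0], [0.001, -0.0, -1.0]]
wrist_force: [-1.4, 0.2, -4.8]
finger_gap: 0.0547
gripper_force: 66.2
```

>>> {"api": "send_rows", "payload": {"moves": [[[0.02,-0.0007,0,0,0,0],[0.02,-0.0007,0,0,0,0],[0.02,-0.0007,0,0,0,0],[0.02,-0.0007,0,0,0,0],[0.02,-0.0007,0,0,0,0],[0.02,-0.0007,0,0,0,0],[0.02,-0.0007,0,0,0,0],[0.02,-0.0007,0,0,0,0]]]}}

```text
time: 10.47
eef_pos: [0.5968, -0.0643, 0.1105]
ee_rot: [[-0.999, 0.036, -0.0], [0.036, 0.999, 0.0], [0.0, 0.0, -1.0]]
wrist_force: [-0.8, -0.7, -6.5]
finger_gap: 0.0551
gripper_force: 66.2
```

>>> {"api": "send_rows", "payload": {"moves": [[[0.02,-0.0007,0,0,0,0],[0.02,-0.0007,0,0,0,0],[0.02,-0.0007,0,0,0,0],[0.02,-0.0007,0,0,0,0],[0,0,0,0,0,0],[0,0,0,0,0,0]]]}}

```text
time: 10.97
eef_pos: [0.6135, -0.0648, 0.1107]
ee_rot: [[-0.999, 0.036, 0.003], [0.036, 0.999, 0.0], [-0.003, 0.0, -1.0]]
wrist_force: [0.4, -0.1, -6.5]
finger_gap: 0.0547
gripper_force: 66.1
```

Run:
```python
from h import *
o=arm.get_obs();print(o["time"],o["eef_pos"],o["wrist_force"])
ims=[]
for n in("scene","side"):
    c=arm.camera(n);A=cloud(c).reshape(-1,3);ims.append(c["image"])
    P=A[(A[:,0]>.55)&(A[:,0]<.70)&(A[:,1]>-.11)&(A[:,1]<-.01)]
    Q=P[(P[:,2]>.062)&(P[:,2]<.076)];print(n,"rim",len(Q),np.percentile(Q,[1,5,50,95,99],axis=0).round(4).tolist())
    H=A[(A[:,0]>.6)&(A[:,0]<.85)&(A[:,1]>-.13)&(A[:,1]<0)&(A[:,2]>.082)&(A[:,2]<.092)];print("hood minx",np.percentile(H[:,0],[1,5]))
cv2.imwrite("pics/b2.png",np.hstack([cv2.resize(ims[0][150:280,130:300],None,fx=2.3,fy=2.3),cv2.resize(ims[1][110:240,130:300],None,fx=2.3,fy=2.3)]))
```

```text
10.9667 [ 0.613494   -0.06479859  0.11068552] [ 0.38080451 -0.10659475 -6.54620983]
scene rim 180 [[0.6039, -0.0929, 0.0623], [0.6088, -0.0905, 0.063], [0.639, -0.0413, 0.0695], [0.6915, -0.0195, 0.0746], [0.6979, -0.0183, 0.0756]]
hood minx [0.62284162 0.67218739]
side rim 344 [[0.5737, -0.0937, 0.0621], [0.575, -0.0898, 0.0629], [0.613, -0.0406, 0.0695], [0.6875, -0.0215, 0.074], [0.6976, -0.02, 0.0754]]
hood minx [0.60278301 0.61631497]
```

View pics/b2.png

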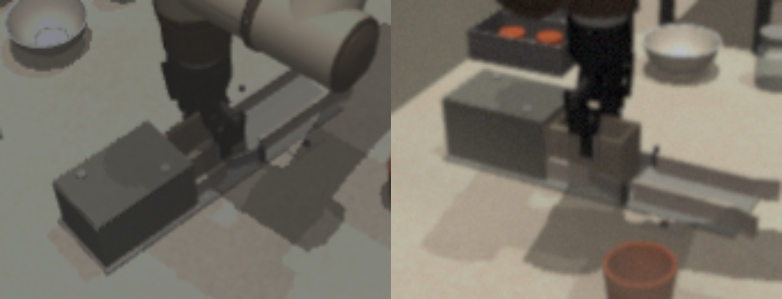

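The composite shows the planter half through, front under the hood mouth, with the gripper clear of the hood. Now I'll advance to about 80 mm, lower and release.

>>> {"api": "send_rows", "payload": {"moves": [[[0.02,-0.0007,0,0,0,0],[0.02,-0.0007,0,0,0,0],[0.02,-0.0007,0,0,0,0],[0.02,-0.0007,0,0,0,0],[0,0,-0.005,0,0,0],[0,0,-0.003,0,0,0],[0,0,0,0,0,0]]]}}

```text
time: 11.65
eef_pos: [0.6294, -0.0654, 0.1093]
ee_rot: [[-0.999, 0.036, 0.003], [0.036, 0.999, 0.0], [-0.003, 0.0, -1.0]]
wrist_force: [1.7, 0.3, -5.8]
finger_gap: 0.0553
gripper_force: 66.4
```

>>> {"api": "send_rows", "payload": {"moves": [[[0,0,-0.002,0,0,0],[0,0,0,0,0,0],[0,0,0,0,0,0]]]}}

```text
time: 11.9
eef_pos: [0.6292, -0.0653, 0.109]
ee_rot: [[-0.999, 0.036, 0.003], [0.036, 0.999, 0.0], [-0.003, 0.0, -1.0]]
wrist_force: [2.1, -0.0, -6.0]
finger_gap: 0.0553
gripper_force: 66.3
```

>>> {"api": "send_rows", "payload": {"moves": [[[0,0,-0.003,0,0,0],[0,0,0,0,0,0],[0,0,0,0,0,0]]]}}

```text
time: 12.15
eef_pos: [0.629, -0.0653, 0.1087]
ee_rot: [[-0.999, 0.036, 0.002], [0.036, 0.999, 0.0], [-0.002, 0.0, -1.0]]
wrist_force: [1.8, -0.0, -1.5]
finger_gap: 0.0549
gripper_force: 66.7
```

>>> {"api": "send_rows", "payload": {"moves": [[[0,0,0,0,0,0],[0,0,0,0,0,0],[0,0,0,0,0,0],[0,0,0,0,0,0],[0,0,0,0,0,0],[0,0,0,0,0,0]]], "fingers": 0.75}}

```text
time: 12.65
eef_pos: [0.6284, -0.0655, 0.108]
ee_rot: [[-0.999, 0.036, -0.0], [0.036, 0.999, -0.0], [0.0, -0.0, -1.0]]
wrist_force: [0.3, -0.5, -0.3]
finger_gap: 0.0746
gripper_force: 0.0
```

>>> {"api": "send_rows", "payload": {"moves": [[[0,0,0.1,0,0,0],[0,0,0.15,0,0,0],[0,0,0.15,0,0,0],[0,0,0.05,0,0,0]]]}}

```text
time: 12.98
eef_pos: [0.6304, -0.0655, 0.203]
ee_rot: [[-0.999, 0.035, 0.008], [0.035, 0.999, -0.0], [-0.008, -0.0, -1.0]]
wrist_force: [0.9, 0.1, 1.3]
finger_gap: 0.0748
gripper_force: 0.0
```

>>> {"api": "send_rows", "payload": {"moves": [[[-0.11,0.0035,0,0,0,0],[-0.11,0.0035,0,0,0,0],[-0.11,0.0035,0,0,0,0],[0,0,0,0,0,0],[0,0,0,0,0,0],[0,0,0,0,0,0],[0,0,0,0,0,0],[0,0,0,0,0,0]]], "fingers": -1}}

```text
time: 13.65
eef_pos: [0.5632, -0.0633, 0.1977]
ee_rot: [[-0.999, 0.036, 0.0], [0.036, 0.999, -0.0], [-0.0, -0.0, -1.0]]
wrist_force: [-0.4, 0.2, -0.6]
finger_gap: 0.0002
gripper_force: 0.0
```

Run:
```python
from h import *
o=arm.get_obs();print(o["time"],o["eef_pos"],o["wrist_force"],o["finger_gap"])
for n in("scene","side","wrist"):
    c=arm.camera(n);A=cloud(c).reshape(-1,3)
    P=A[(A[:,0]>.55)&(A[:,0]<.66)&(A[:,1]>-.11)&(A[:,1]<-.01)]
    Q=P[(P[:,2]>.062)&(P[:,2]<.076)]
    if len(Q)>20: print(n,"rim",len(Q),np.percentile(Q,[1,5,50,95,99],axis=0).round(4).tolist())
    cv2.imwrite(f"pics/c_{n}.png",c["image"])
```

```text
13.65 [ 0.56315371 -0.06330994  0.19767674] [-0.39558825  0.16047716 -0.56722582] 0.00018052124148952418
scene rim 212 [[0.5888, -0.0909, 0.0626], [0.5899, -0.0891, 0.0632], [0.6156, -0.0567, 0.0683], [0.6545, -0.0333, 0.0726], [0.6587, -0.0321, 0.0736]]
side rim 200 [[0.5892, -0.0914, 0.0622], [0.5901, -0.0889, 0.0629], [0.6172, -0.0546, 0.068], [0.6555, -0.034, 0.0706], [0.659, -0.0329, 0.0712]]
wrist rim 832 [[0.5893, -0.0923, 0.0622], [0.5897, -0.0916, 0.0632], [0.5954, -0.0514, 0.0686], [0.6162, -0.0366, 0.0697], [0.62, -0.036, 0.0701]]
```

View pics/c_wrist.png

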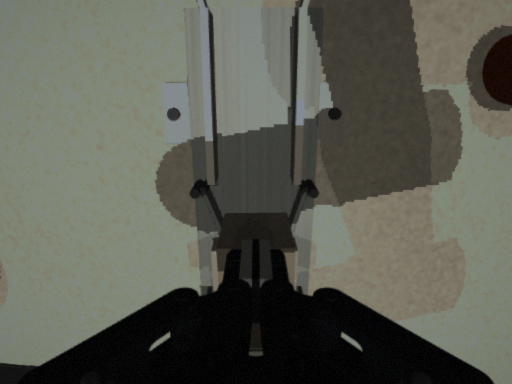

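The wrist view shows the planter's rear at row ~245, with the flap leaves at (208,200) and (302,200) still leaning on its rear corners. The closed fingers are in line behind it. I'll lower and push.

>>> {"api": "send_rows", "payload": {"moves": [[[0,0,-0.12,0,0,0],[0,0,-0.12,0,0,0],[0,0,-0.12,0,0,0],[0,0,-0.09,0,0,0],[0,0,-0.015,0,0,0],[0,0,0,0,0,0],[0,0,0,0,0,0]]]}}

```text
time: 14.38
eef_pos: [0.5632, -0.0633, 0.1056]
ee_rot: [[-0.999, 0.035, 0.001], [0.035, 0.999, -0.0], [-0.001, -0.0, -1.0]]
wrist_force: [0.5, 0.7, 0.3]
finger_gap: 0.0003
gripper_force: 0.0
```

>>> {"api": "send_rows", "payload": {"moves": [[[0.01,-0.0003,0,0,0,0],[0.01,-0.0003,0,0,0,0],[0.01,-0.0003,0,0,0,0],[0.01,-0.0003,0,0,0,0],[0.01,-0.0003,0,0,0,0],[0,0,0,0,0,0]]]}}

```text
time: 14.88
eef_pos: [0.573, -0.0636, 0.1052]
ee_rot: [[-0.999, 0.036, 0.001], [0.036, 0.999, 0.0], [-0.001, 0.0, -1.0]]
wrist_force: [0.4, -0.8, 0.2]
finger_gap: -0.0002
gripper_force: 0.0
```

>>> {"api": "send_rows", "payload": {"moves": [[[0.007,-0.0002,0,0,0,0],[0.007,-0.0002,0,0,0,0],[0.007,-0.0002,0,0,0,0],[0.007,-0.0002,0,0,0,0],[0.007,-0.0002,0,0,0,0]]]}}

```text
time: 15.3
eef_pos: [0.5786, -0.0639, 0.1047]
ee_rot: [[-0.999, 0.036, -0.003], [0.036, 0.999, -0.0], [0.003, -0.0, -1.0]]
wrist_force: [-4.3, 2.2, 3.9]
finger_gap: 0.0001
gripper_force: 2.5
```

>>> {"api": "send_rows", "payload": {"moves": [[[0.005,-0.0002,0,0,0,0],[0.005,-0.0002,0,0,0,0],[0.005,-0.0002,0,0,0,0],[0.005,-0.0002,0,0,0,0]]]}}

```text
time: 15.63
eef_pos: [0.58, -0.0643, 0.1044]
ee_rot: [[-0.999, 0.037, -0.009], [0.037, 0.999, -0.001], [0.009, -0.001, -1.0]]
wrist_force: [-9.0, 0.5, 6.5]
finger_gap: 0.0002
gripper_force: 4.4
```

>>> {"api": "send_rows", "payload": {"moves": [[[0.005,-0.0002,0,0,0,0],[0.005,-0.0002,0,0,0,0],[0.005,-0.0002,0,0,0,0],[0.005,-0.0002,0,0,0,0]]]}}

```text
time: 15.97
eef_pos: [0.5839, -0.0646, 0.1044]
ee_rot: [[-0.999, 0.037, -0.009], [0.037, 0.999, -0.001], [0.009, -0.001, -1.0]]
wrist_force: [-8.4, 0.6, 5.2]
finger_gap: 0.0001
gripper_force: 4.3
```

>>> {"api": "send_rows", "payload": {"moves": [[[0.005,-0.0002,0.002,0,0,0],[0.005,-0.0002,0,0,0,0],[0.005,-0.0002,0,0,0,0],[0.005,-0.0002,0,0,0,0]]]}}

```text
time: 16.3
eef_pos: [0.589, -0.0648, 0.1045]
ee_rot: [[-0.999, 0.037, -0.006], [0.037, 0.999, -0.0], [0.006, -0.001, -1.0]]
wrist_force: [-4.3, 1.5, -0.1]
finger_gap: 0.0001
gripper_force: 1.9
```

>>> {"api": "send_rows", "payload": {"moves": [[[0.005,-0.0002,0.001,0,0,0],[0.005,-0.0002,0,0,0,0],[0.005,-0.0002,0,0,0,0]]]}}

```text
time: 16.55
eef_pos: [0.5941, -0.0644, 0.105]
ee_rot: [[-0.999, 0.036, -0.001], [0.036, 0.999, 0.0], [0.001, -0.0, -1.0]]
wrist_force: [-2.5, 0.6, -1.2]
finger_gap: -0.0001
gripper_force: 1.2
```

>>> {"api": "send_rows", "payload": {"moves": [[[0.004,-0.0001,0,0,0,0],[0.004,-0.0001,0,0,0,0]]]}}

```text
time: 16.72
eef_pos: [0.5959, -0.0645, 0.1052]
ee_rot: [[-0.999, 0.036, -0.001], [0.036, 0.999, 0.0], [0.001, -0.0, -1.0]]
wrist_force: [-2.9, 0.6, -2.2]
finger_gap: 0.0003
gripper_force: 1.3
```

>>> {"api": "send_rows", "payload": {"moves": [[[0.004,-0.0001,0,0,0,0],[0.004,-0.0001,0,0,0,0]]]}}

```text
time: 16.88
eef_pos: [0.5976, -0.0645, 0.1054]
ee_rot: [[-0.999, 0.036, -0.0], [0.036, 0.999, -0.0], [0.0, -0.0, -1.0]]
wrist_force: [-2.3, 0.4, -2.2]
finger_gap: 0.0003
gripper_force: 1.2
```

>>> {"api": "send_rows", "payload": {"moves": [[[0.004,-0.0001,0,0,0,0],[0.004,-0.0001,0,0,0,0]]]}}

```text
time: 17.05
eef_pos: [0.5992, -0.0646, 0.1055]
ee_rot: [[-0.999, 0.036, -0.0], [0.036, 0.999, -0.0], [0.0, -0.0, -1.0]]
wrist_force: [-2.5, 0.5, -1.8]
finger_gap: 0.0003
gripper_force: 1.3
```

>>> {"api": "send_rows", "payload": {"moves": [[[0.004,-0.0001,0,0,0,0],[0.004,-0.0001,0,0,0,0]]]}}

```text
time: 17.22
eef_pos: [0.6009, -0.0646, 0.1055]
ee_rot: [[-0.999, 0.036, 0.0], [0.036, 0.999, 0.0], [-0.0, 0.0, -1.0]]
wrist_force: [-2.5, -0.4, -0.8]
finger_gap: -0.0002
gripper_force: 1.2
```

>>> {"api": "send_rows", "payload": {"moves": [[[0.004,-0.0001,0,0,0,0],[0.004,-0.0001,0,0,0,0]]]}}

```text
time: 17.38
eef_pos: [0.6025, -0.0646, 0.1055]
ee_rot: [[-0.999, 0.036, -0.0], [0.036, 0.999, 0.0], [0.0, 0.0, -1.0]]
wrist_force: [-2.5, -0.4, -1.8]
finger_gap: 0.0005
gripper_force: 1.2
```

>>> {"api": "send_rows", "payload": {"moves": [[[0.004,-0.0001,0,0,0,0],[0.004,-0.0001,0,0,0,0]]]}}

```text
time: 17.55
eef_pos: [0.6041, -0.0647, 0.1055]
ee_rot: [[-0.999, 0.036, 0.0], [0.036, 0.999, 0.0], [-0.0, 0.0, -1.0]]
wrist_force: [-2.0, 0.3, -1.6]
finger_gap: -0.0002
gripper_force: 1.2
```

>>> {"api": "send_rows", "payload": {"moves": [[[0.004,-0.0001,0,0,0,0],[0.004,-0.0001,0,0,0,0]]]}}

```text
time: 17.72
eef_pos: [0.6057, -0.0647, 0.1055]
ee_rot: [[-0.999, 0.036, -0.0], [0.036, 0.999, 0.0], [0.0, 0.0, -1.0]]
wrist_force: [-2.4, -0.3, -1.8]
finger_gap: -0.0002
gripper_force: 1.2
```

>>> {"api": "send_rows", "payload": {"moves": [[[0.004,-0.0001,0,0,0,0],[0.004,-0.0001,0,0,0,0]]]}}

```text
time: 17.88
eef_pos: [0.6072, -0.0648, 0.1055]
ee_rot: [[-0.999, 0.036, -0.0], [0.036, 0.999, -0.0], [0.0, -0.0, -1.0]]
wrist_force: [-2.8, -0.1, -1.5]
finger_gap: 0.0001
gripper_force: 1.6
```

>>> {"api": "send_rows", "payload": {"moves": [[[0.004,-0.0001,0,0,0,0],[0.004,-0.0001,0,0,0,0]]]}}

```text
time: 18.05
eef_pos: [0.6082, -0.0649, 0.1055]
ee_rot: [[-0.999, 0.036, -0.002], [0.036, 0.999, -0.0], [0.002, -0.0, -1.0]]
wrist_force: [-5.2, 0.9, 0.8]
finger_gap: 0.0
gripper_force: 2.6
```

Buffer touched at eef x ≈ 0.607. One more small press, then hold.

>>> {"api": "send_rows", "payload": {"moves": [[[0.004,-0.0001,0.001,0,0,0],[0.003,0,0,0,0,0],[0,0,0,0,0,0]]]}}

```text
time: 18.3
eef_pos: [0.6094, -0.065, 0.1056]
ee_rot: [[-0.999, 0.036, -0.002], [0.036, 0.999, -0.0], [0.002, -0.0, -1.0]]
wrist_force: [-6.0, -0.1, -0.2]
finger_gap: -0.0
gripper_force: 2.6
```

>>> {"api": "send_rows", "payload": {"moves": [[[0.002,0,0,0,0,0],[0,0,0,0,0,0],[0,0,0,0,0,0],[0,0,0,0,0,0],[0,0,0,0,0,0]]]}}

```text
time: 18.72
eef_pos: [0.6095, -0.065, 0.1055]
ee_rot: [[-0.999, 0.036, -0.003], [0.036, 0.999, -0.0], [0.003, -0.0, -1.0]]
wrist_force: [-6.1, -0.6, -0.6]
finger_gap: 0.0001
gripper_force: 3.0
```

>>> {"api": "send_rows", "payload": {"moves": [[[-0.003,0,0,0,0,0],[-0.003,0,0,0,0,0],[-0.003,0,0,0,0,0],[-0.003,0,0,0,0,0],[-0.003,0,0,0,0,0],[-0.003,0,0,0,0,0],[-0.003,0,0,0,0,0],[-0.003,0,0,0,0,0]]]}}

```text
time: 19.38
eef_pos: [0.6067, -0.0646, 0.1063]
ee_rot: [[-0.999, 0.035, 0.003], [0.035, 0.999, 0.0], [-0.003, 0.0, -1.0]]
wrist_force: [-0.3, 0.1, 0.3]
finger_gap: -0.0002
gripper_force: 0.0
```

>>> {"api": "send_rows", "payload": {"moves": [[[-0.004,0,0,0,0,0],[-0.004,0,0,0,0,0],[-0.004,0,0,0,0,0],[-0.004,0,0,0,0,0],[-0.004,0,0,0,0,0],[-0.004,0,0,0,0,0],[-0.004,0,0,0,0,0],[-0.004,0,0,0,0,0]]]}}

```text
time: 20.05
eef_pos: [0.5993, -0.0648, 0.1057]
ee_rot: [[-0.999, 0.036, 0.0], [0.036, 0.999, -0.0], [-0.0, -0.0, -1.0]]
wrist_force: [-0.2, 0.8, -0.1]
finger_gap: 0.0001
gripper_force: 0.0
```

>>> {"api": "send_rows", "payload": {"moves": [[[0,0,0.1,0,0,0],[0,0,0.15,0,0,0],[-0.1,0,0.15,0,0,0],[-0.15,0,0.1,0,0,0],[-0.15,0,0,0,0,0],[0,0,0,0,0,0],[0,0,0,0,0,0],[0,0,0,0,0,0]]]}}

```text
time: 20.72
eef_pos: [0.5199, -0.0648, 0.206]
ee_rot: [[-0.999, 0.036, 0.001], [0.036, 0.999, -0.0], [-0.001, -0.0, -1.0]]
wrist_force: [0.9, -0.1, 0.5]
finger_gap: -0.0001
gripper_force: 0.0
```

Run:
```python
from h import *
o=arm.get_obs();print(o["time"],o["eef_pos"],o["wrist_force"])
ims=[]
for n in("scene","side"):
    c=arm.camera(n);A=cloud(c).reshape(-1,3);ims.append(c["image"])
    P=A[(A[:,0]>.55)&(A[:,0]<.66)&(A[:,1]>-.11)&(A[:,1]<-.02)]
    Q=P[(P[:,2]>.062)&(P[:,2]<.076)];print(n,"rim",len(Q),np.percentile(Q,[1,5,50,95,99],axis=0).round(4).tolist())
    F=A[(A[:,0]>.55)&(A[:,0]<.6)&(A[:,1]>-.1)&(A[:,1]<-.022)&(A[:,2]>.015)&(A[:,2]<.032)];print("flap",len(F),F.mean(0),F[:,0].max())
cv2.imwrite("pics/d.png",np.hstack([cv2.resize(ims[0][150:280,130:300],None,fx=2.3,fy=2.3),cv2.resize(ims[1][110:240,130:300],None,fx=2.3,fy=2.3)]))
```

```text
20.7167 [ 0.51989287 -0.06480497  0.20602704] [ 0.93310109 -0.06572885  0.47275468]
scene rim 135 [[0.6191, -0.0911, 0.0624], [0.6204, -0.0887, 0.0631], [0.6327, -0.059, 0.0683], [0.6564, -0.0352, 0.0723], [0.6595, -0.034, 0.0745]]
flap 70 [ 0.56023322 -0.0603641   0.02304502] 0.5660701774463285
side rim 129 [[0.6199, -0.0924, 0.0623], [0.6205, -0.0915, 0.0626], [0.6328, -0.0575, 0.068], [0.6567, -0.0356, 0.0705], [0.6592, -0.0347, 0.071]]
flap 65 [ 0.55879965 -0.05777913  0.02217368] 0.5640811703677798
```

View pics/d.png

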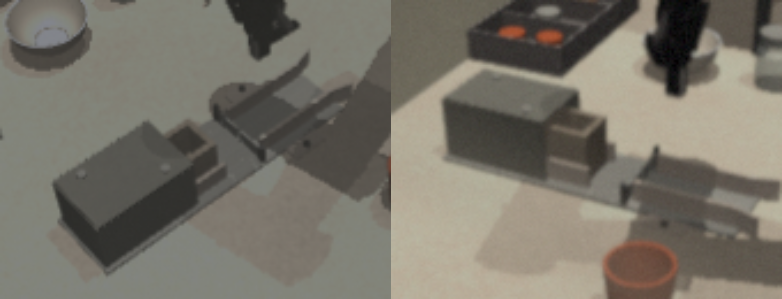

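The picture shows the planter's front under the hood, both flaps shut at x ≈ 0.56, and the gripper clear. The rear sits at x ≈ 0.6195, still about 1–2 mm past where it first touched the buffer (≈ 0.618). Handing in.

```bash
python3 -c "
from cell import arm
print(arm.finish_job())"
```

```text
the job is handed in; nothing more can be done
None
```

The job is handed in after about 21 s of robot time, with no verdict returned: the last pictures show the planter under the hood with both flaps shut behind it, its rear about 1–2 mm past where it first touched the buffer, after a press of about 3 N (estimated from the wrist force).

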